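# Hook the snowman tray out of the drying hood

### The arm

A 7-joint arm with a two-finger parallel gripper is mounted at the origin on the work surface. World frame = base frame: x ahead of the robot, y to its left, z up, the work surface at z = 0. Lengths are in m, angles in rad, forces in N, time in s.
With the tool pointing down it reaches from about 0.4 to 0.85 m from the base axis. Payload 6.9 kg.
Tool frame: the origin (TCP) lies midway between the tips of the shut fingers; the grasp point (between the pads) lies 19 mm behind it; z points along the fingers, y is the line along which they close (so a half turn about z gives the same grasp; the last joint's range is limited). The gripper opens to 85 mm and grips with 20 to 120 N. Pads are 22 mm wide; open, the fingers measure 114 mm over their backs; the gripper's body (76 mm by 85 mm) begins 54 mm behind the grasp point. The pads swing forward as they close: fully open they stand 13 mm farther back than shut.
Start: joints at [1.452, 0.507, -0.238, 1.5, 0.126, 1.149, -0.155], TCP at [0.139, -0.609, 0.231] pointing down, gripper open.
Joint ranges: [-3.08, 3.08], [-0.24, 2.05], [-1.43, 1.35], [0, 2.5], [-1.52, 4.66], [0.17, 1.96], [-2.89, 2.89]. Speed limits (rad/s): [2.39, 2.39, 3.14, 3.14, 3.14, 3.14, 3.14].

### API

Orientations are given as a unit quaternion [w, x, y, z].
In Python, from workcell import get_obs, get_image, close_job, silhouettes, pinpoint gives the robot as it stands. The module is installed in compiled form; this text tells all that it offers.
- The arm moves only by the shell command python3 -m crank 'ROWS' [FORCE]. ROWS is JSON, a list that holds one entry, the list of rows, each a list of 7 numbers: the turn, a rotation vector about the tool's x, y, z normalised to -1 to 1, where 1 is 360 degrees, then the shift along the tool's x, y, z normalised to -1 to 1, where 1 is 0.1 m, then the gripper command: -1 is fully open, 1 is shut, values between are in proportion. In form: [[[wx, wy, wz, x, y, z, claw], ...]]. A call has 1 to 20 rows; each row shifts and turns the commanded pose from where the row before left it, along the tool's axes as they then stand; what a row does not reach is not made up. A row lasts 1/10 s, in which the tool goes at most 50 mm and 8.59 degrees, less where a joint would pass 70% of its speed; a pose out of reach is approached as far as the arm can. A call with a number of a shift or a turn outside -1 to 1 is refused whole. A call with a gripper value outside its range is refused whole. The fingers move at their own pace and stop on an object; FORCE is the grip in N (left out, the last holds). Time passes only in rows, so rows that do not move let the fingers close. It gives the time, the measured TCP pose, the force, the opening and the grip force at its end, in the units of the state.
- get_obs(): the state, without advancing time (a new reading comes with each control period).
- get_image(name): name is "scene" or "top" or "wrist"; returns a dict with "color" (420x560x3 uint8, blue, green, red), "range_z" (420x560 float32, m along the optical axis (not along the pixel's ray), 0 where there is no reading), "camera_matrix" (3x3 intrinsics, pixels), "eye" and "attitude" of the camera in the world. Camera axes: x right, y up, looking along -z (the intrinsics and any distortion apply to the point x, -y, -z); pixel columns grow to the right and rows downward; lengths in m; the calibration is good to about 2 mm. The wrist camera is an equidistant fisheye: a pixel r from the principal point sees the ray r / f radians off the axis. A picture is of the moment at which its call begins.
- close_job(): hands the job in; it is judged then, once.
Trained networks look in the newest picture that a camera, given by its name, has taken for a name from the list of things; names that differ only in an ending like _2 or _b are one class to them, and where a whole thing is asked for, a point or a joint stands for the part that bears it (a point fixed in the world has none). Each returns a list of dicts, best first, with "p" (0 to 1); they miss things now and then, are a little off and sometimes report something else, mostly with a low value. They report only what shows in the picture. A call takes as long as a camera call. They do not tell look-alikes from the thing itself.
- silhouettes(camera, label): "mask" (420x560 bool, what is visible of it) and "extent" ([left, top, right, bottom] in pixels, round what is visible of it).
- pinpoint(camera, label): "pixel" ([column, row] in pixels: a listed point, or the origin of a listed thing).
The state is a dict: "t": time; "joint_pos": joint angles; "joint_velocities": joint speeds; "tau": joint torques, N m; "position": TCP position; "ee_rot": TCP orientation; "contact_force": force on the tool from outside, world axes, zero at the start; "ft_torque": the same for the moment, N m; "finger_gap": finger opening in m; "gripper_force": force on a finger pad.
Only numpy, scipy, OpenCV 4.12 (cv2) and the standard library are available. Lean on these libraries where they do the work, as an engineer would, in place of code of your own. Each camera call takes 0.05 s, during which the arm holds its last target. There are 200 camera calls.

### The job

Take the hook tool from its wooden rest, catch the ring of the tray that carries the two snowmen and pull that tray along the table right out of the drying hood, gently, so that the figures stay standing on it. Touch the trays and figures with nothing but the hook, leave the tray of little houses in the hood and the other things on the table where they are, then lay the hook back in its rest the way it lay.

Things in the scene. Friction and masses are not known exactly. Their poses are not given: they have to be found in the camera images.
- hook: hook tool, 90 g: wooden handle 100 long, 22 wide, 20 high; a steel rod 8 thick runs on from its front and bends straight down 120 ahead of the origin, its tip 40 below it. Origin: centre of the handle; +x towards the bend, +z up. In the rest its origin is 55 above the table and the middle 76 of the handle is free; grip across the 22 mm width.
- hook_tip (a point): lowest point of the hook tool's down-turned rod end (8 thick), at (120, 0, -40) in the hook's frame
- rest: fixed wooden rest: base 120 x 80 x 10, two saddles 8 thick at x = -42 and +42; their flat bottoms, 45 above the table, carry the handle between cheeks 26 apart below, 39 at the top (63 high). Origin on the table under its centre; +x is the way the hook's bent end points. The hook's origin lies straight above this origin, x axes alike.
- hood: fixed drying hood, clear with white front edges and back, 270 wide, 94 high, 141 deep, grey blower box 50 deep behind. Two bays side by side, each 120 wide, 90 high inside, open in front, no floor (trays stand on the table). Origin on the table in the middle of the open front; +x points into the hood, so trays come out along -x; bay centres at y = -65 and +65.
- tray: the snowmen's tray: open dark steel tray 100 deep (x), 110 wide (y), 24 high, walls and floor 4, loose on the table, about 0.3 kg, in either bay, its front near the hood's front. Takes 2 to 6 N to drag. Origin under its centre; +x points into the hood, the ring is on the -x side.
- tray_ring (a point): centre of the snowmen's tray's pull ring: a steel ring lying level, 28 inside diameter, 6 thick bar, standing out in front of the tray; its centre 77 in front of the tray's centre (27 from the front wall) and 18 above the table, clear of the hood's front
- tray_back_l (a point): left rear bottom corner of the snowmen's tray (x = +50, y = +55 in its frame)
- tray_back_r (a point): right rear bottom corner of the snowmen's tray (x = +50, y = -55 in its frame)
- other_tray: the other tray, alike in all, ring included, but carrying the two little houses; in the other bay
- snowman1: white ceramic snowman, a stack of two bulges with a hat, 64 high, 38 across, foot 28 across, loose on the snowmen's tray; origin under its foot, z up
- snowman2: second snowman, alike
- house1: white ceramic little house, square walls 34 x 30, gable roof, 52 high with its chimney, loose on the other tray; origin under its middle, z up
- house2: second little house, alike
- paint_jar1: closed paint jar, 48 across, 62 high; origin under its centre
- paint_jar2: closed paint jar, 42 across, 55 high; origin under its centre
- jar_lid: loose round jar lid, 54 across, 12 high; origin under its centre
- rinse_cup: empty grey cup, 84 across, 85 high; origin under its centre
- paint_brush: paint brush 200 long lying on the table; origin under its middle, bristles to +x
Things that resemble listed ones, but are neither listed nor needed, are in the scene too. Leave any turquoise or yellow look-alike of the rest alone. Leave any green look-alike of the hook alone.

How it is judged:
By the outcome, as a careful person would: the job done as asked, in the order asked, and still so for the second after the job is handed in, with the robot touching nothing.
It also fails if it takes over 59 s, if anything falls off the work surface, if the arm or the gripper's body presses on something with over 40 N, if the wrist force passes 120 N, or if a joint passes its speed limit or range.

## Working session

There is one attempt and no reset: what is moved stays moved. The work goes in short steps, Python scripts to look and compute and a shell command to move; the robot and the scene stay as the last step left them, time stands still between calls to the robot, and variables do not carry over. Pictures are saved under pics/ and viewed, at most 10 in all, crops included, and the job is handed in when it is done.

```bash
mkdir -p pics; cat > h.py <<'E'
import numpy as np, cv2
from workcell import *
from scipy.spatial.transform import Rotation as R
def att(im):
    a=np.array(im["attitude"],float)
    return a if a.shape==(3,3) else R.from_quat(a[[1,2,3,0]]).as_matrix()
def ray(im,px):
    K=np.array(im["camera_matrix"]); return np.array([(px[0]-K[0,2])/K[0,0],-(px[1]-K[1,2])/K[1,1],-1.])
def at_z(im,px,z):
    d=att(im)@ray(im,px); e=np.array(im["eye"]); return e+d*(z-e[2])/d[2]
def at_d(im,px):
    d=im["range_z"][int(round(px[1])),int(round(px[0]))]; return np.array(im["eye"])+att(im)@ray(im,px)*d
E
python3 - <<'E'
from h import *
np.set_printoptions(precision=3,suppress=True)
o=get_obs();print(o)
for c in("top","scene"):
    im=get_image(c);cv2.imwrite(f"pics/{c}0.png",im["color"]);print(c,im["eye"],im["attitude"],im["camera_matrix"])
    for n in["hook","hook_tip","rest","hood","tray","tray_ring","snowman1","house1","rinse_cup","paint_brush","paint_jar1","jar_lid"]:
        for r in pinpoint(c,n)[:3]:
            z=dict(hook=.055,hook_tip=.015,tray_ring=.018).get(n,0)
            print(n,round(r["p"],2),np.round(r["pixel"]),at_z(im,r["pixel"],z))
E
```

```text
{'t': 0.0, 'joint_pos': array([ 1.453,  0.508, -0.238,  1.501,  0.126,  1.149, -0.155]), 'joint_velocities': array([ 0.001, -0.   ,  0.001,  0.001, -0.001, -0.   ,  0.   ]), 'tau': array([  0.   , -62.059,  -2.186, -24.965,   0.013,   0.012,  -0.   ]), 'position': array([ 0.138, -0.609,  0.23 ]), 'ee_rot': array([-0.001,  0.994,  0.112, -0.   ]), 'contact_force': array([-0.479, -0.997,  0.652]), 'ft_torque': array([ 0.079, -0.038, -0.017]), 'gripper_force': 0.0, 'finger_gap': 0.08515133312579615}
top [0.279 0.085 1.816] [-0.705 -0.041  0.044  0.707] [[521.441   0.    280.945]
 [  0.    521.441 216.388]
 [  0.      0.      1.   ]]
hook 0.81 [329. 132.] [ 0.785 -0.088  0.055]
hook 0.5 [408. 200.] [ 0.547 -0.355  0.055]
hook_tip 0.74 [372. 207.] [ 0.528 -0.238  0.015]
hook_tip 0.71 [297. 148.] [0.742 0.021 0.015]
rest 0.89 [398. 297.] [ 0.218 -0.325  0.   ]
rest 0.81 [396. 242.] [ 0.406 -0.323  0.   ]
rest 0.68 [405. 203.] [ 0.546 -0.357  0.   ]
hood 0.98 [260. 196.] [0.573 0.153 0.   ]
tray 0.75 [262. 196.] [0.571 0.144 0.   ]
tray_ring 0.46 [266. 179.] [0.629 0.129 0.018]
paint_brush 
[... 417 characters left out ...]
hook_tip 0.84 [326. 263.] [0.752 0.026 0.015]
hook_tip 0.72 [227. 278.] [ 0.54  -0.238  0.015]
hook_tip 0.45 [261. 320.] [ 0.725 -0.267  0.015]
rest 0.79 [181. 272.] [ 0.403 -0.327  0.   ]
rest 0.72 [148. 239.] [ 0.221 -0.322  0.   ]
rest 0.63 [202. 306.] [ 0.545 -0.361  0.   ]
hood 0.57 [307. 211.] [0.566 0.146 0.   ]
tray 0.5 [335. 213.] [0.646 0.207 0.   ]
tray_ring 0.68 [318. 220.] [0.626 0.133 0.018]
house1 0.36 [202. 303.] [ 0.535 -0.354  0.   ]
rinse_cup 0.7 [374. 142.] [0.555 0.563 0.   ]
paint_brush 0.84 [219. 350.] [ 0.69  -0.423  0.   ]
paint_jar1 0.56 [263. 319.] [ 0.724 -0.256  0.   ]
paint_jar1 0.55 [343. 134.] [0.442 0.512 0.   ]
jar_lid 0.44 [227. 234.] [ 0.416 -0.12   0.   ]
```

```bash
python3 - <<'E'
import cv2
a=cv2.imread("pics/top0.png")[90:330,130:450];cv2.imwrite("pics/t1.png",cv2.resize(a,(800,600),interpolation=cv2.INTER_CUBIC))
a=cv2.imread("pics/scene0.png")[130:370,130:450];cv2.imwrite("pics/s1.png",cv2.resize(a,(800,600),interpolation=cv2.INTER_CUBIC))
E
```

```text
(no output)
```

View pics/t1.png

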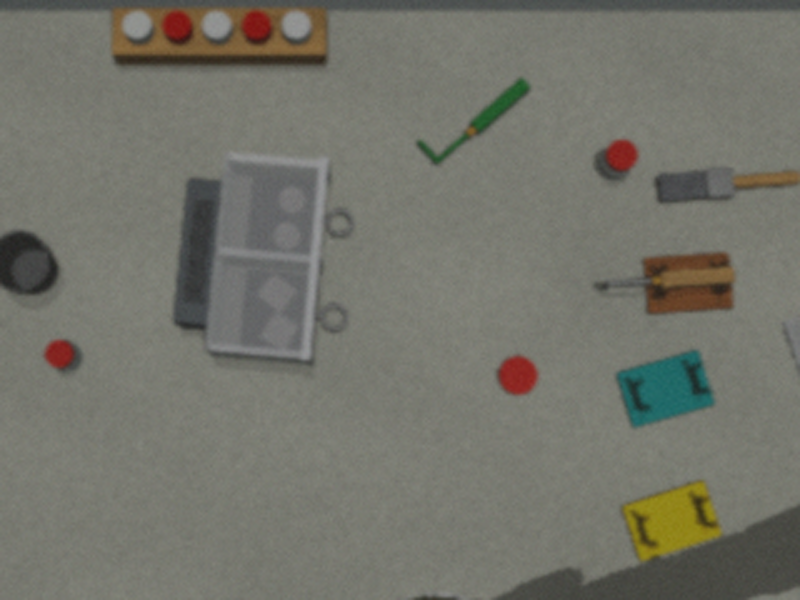

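View pics/s1.png

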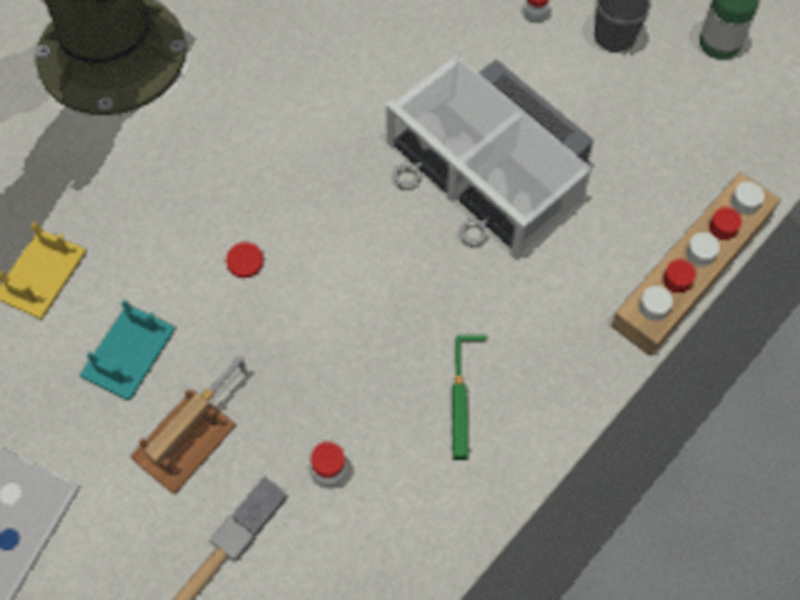

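The top view shows the hook in the brown rest (crop 690,283), pointing left. The snowmen are the round pair in the farther bay, with their ring at crop (340,222). The houses are the square pair, with their ring at (332,317). The green hook, turquoise rest and yellow rest are look-alikes.

```bash
cat >> h.py <<'E'
def cloud(im):
    K=np.array(im["camera_matrix"]);h,w=im["range_z"].shape;u,v=np.meshgrid(np.arange(w),np.arange(h))
    d=im["range_z"];P=np.stack([(u-K[0,2])/K[0,0],-(v-K[1,2])/K[1,1],-np.ones_like(d)],-1)*d[...,None]
    return P@att(im).T+np.array(im["eye"])
def tool():
    o=get_obs();q=np.array(o["ee_rot"]);return np.array(o["position"]),R.from_quat(q[[1,2,3,0]])
E
python3 - <<'E'
from h import *
np.set_printoptions(precision=4,suppress=True)
for c in("top","scene"):
    im=get_image(c);C=cloud(im);
    x,y,z=C[...,0],C[...,1],C[...,2]
    m=(abs(x-.545)<.06)&(y>-.44)&(y<-.2)&(z>.045)&(z<.08)
    P=C[m][:,:2]*1000; print(c,len(P),cv2.minAreaRect(P.astype(np.float32)), np.percentile(C[m][:,2],[10,50,90]))
    d=P-P.mean(0);v=np.linalg.svd(d)[2][0];v*=np.sign(v[1]);print("hook axis deg",np.degrees(np.arctan2(v[1],v[0])),P.mean(0),np.sort(d@v)[[0,-1]])
    m=(x>.4)&(x<.8)&(y>.05)&(y<.35)&(z>.08)&(z<.11)
    P=C[m][:,:2]*1000;print("hood",len(P),cv2.minAreaRect(P.astype(np.float32)))
if 1:
    im=get_image("top")
    A=[at_z(im,(130+a/2.5,90+b/2.5),z) for a,b,z in[(328,158,.094),(310,358,.094),(340,222,.018),(332,317,.018),(655,282,.065),(733,275,.065),(602,286,.055),(437,160,.02),(525,85,.02)]];print(np.array(A))
    f=A[1]-A[0];print("front dir deg",np.degrees(np.arctan2(f[1],f[0])))
E
```

```text
top 295 ((542.2785034179688, -318.740966796875), (47.19826889038086, 174.41990661621094), 3.973574161529541) [0.0533 0.0626 0.0688]
hook axis deg 93.6574606056573 [ 543.7791 -337.2781] [-68.6383 105.7909]
hood 3532 ((574.506103515625, 252.54270935058594), (189.7310791015625, 273.7262878417969), 84.91654205322266)
scene 349 ((545.918212890625, -320.8822937011719), (47.22585678100586, 173.511962890625), 5.081727981567383) [0.0544 0.0635 0.0691]
hook axis deg 94.25697427082616 [ 549.431  -343.3381] [-63.981  109.4452]
hood 2721 ((576.6204223632812, 245.48040771484375), (188.64874267578125, 276.48138427734375), 85.15912628173828)
[[ 0.7026  0.1447  0.094 ]
 [ 0.4317  0.168   0.094 ]
 [ 0.6296  0.1304  0.018 ]
 [ 0.4955  0.1413  0.018 ]
 [ 0.5369 -0.2987  0.065 ]
 [ 0.5463 -0.4051  0.065 ]
 [ 0.533  -0.2283  0.055 ]
 [ 0.7177 -0.0062  0.02  ]
 [ 0.8262 -0.1319  0.02  ]]
front dir deg 175.0946312612477
```

```bash
python3 -m crank '[[[0,0,0,0.2,0,0,-1]]]'; python3 - <<'E'
from h import *
p,r=tool();print(p,r.as_matrix().round(3)); print(r.inv().apply(np.array([.547,-.355,.18])-p)*10)
E
```

```text
t: 1.55
position: [0.1548, -0.6059, 0.2311]
ee_rot: [0.0, 0.994, 0.109, -0.001]
contact_force: [0.0, 0.5, -0.1]
finger_gap: 0.0852
gripper_force: 0.0
[ 0.15476242 -0.60594375  0.23111707] [[ 0.976  0.217 -0.002]
 [ 0.217 -0.976 -0.   ]
 [-0.002 -0.    -1.   ]]
[ 4.37499708 -1.59768477  0.50040746]
```

```bash
python3 -m crank '[[[0,0,0,0.437,-0.16,0.04,-0.2],[0,0,0,0.437,-0.16,0.04,-0.2],[0,0,0,0.437,-0.16,0.04,-0.2],[0,0,0,0.437,-0.16,0.04,-0.2],[0,0,0,0.437,-0.16,0.04,-0.2],[0,0,0,0.437,-0.16,0.04,-0.2],[0,0,0,0.437,-0.16,0.04,-0.2],[0,0,0,0.437,-0.16,0.04,-0.2],[0,0,0,0.437,-0.16,0.04,-0.2],[0,0,0,0.437,-0.16,0.04,-0.2]]]'
python3 -m crank '[[[0,0,-0.0228,0,0,0,-0.2],[0,0,-0.0228,0,0,0,-0.2],[0,0,-0.0228,0,0,0,-0.2],[0,0,-0.0228,0,0,0,-0.2],[0,0,-0.0228,0,0,0,-0.2],[0,0,-0.0228,0,0,0,-0.2],[0,0,-0.0228,0,0,0,-0.2],[0,0,-0.0228,0,0,0,-0.2],[0,0,-0.0228,0,0,0,-0.2],[0,0,-0.0228,0,0,0,-0.2],[0,0,0,0,0,0,-0.2]]]'
python3 - <<'E'
from h import *
np.set_printoptions(precision=4,suppress=True)
p,r=tool();print(p,r.as_matrix().round(3),get_obs()["joint_pos"])
im=get_image("wrist");cv2.imwrite("pics/w1.png",im["color"]);print(im["eye"],im["attitude"],im["camera_matrix"])
K=np.array(im["camera_matrix"])
def wz(px,z):
    x,y=px[0]-K[0,2],px[1]-K[1,2];rr=np.hypot(x,y);t=rr/K[0,0]
    d=att(im)@np.array([np.sin(t)*x/rr,-np.sin(t)*y/rr,-np.cos(t)]);e=np.array(im["eye"]);return e+d*(z-e[2])/d[2]
for n,z in(("hook",.055),("hook_tip",.015),("rest",0)):
    for q in pinpoint("wrist",n)[:3]: print(n,q["p"],q["pixel"],wz(q["pixel"],z))
d=im["range_z"];print((d>0).mean())
h,w=d.shape;u,v=np.meshgrid(np.arange(w)-K[0,2],np.arange(h)-K[1,2]);rr=np.hypot(u,v)+1e-9;t=rr/K[0,0]
P=np.stack([np.tan(t)*u/rr,-np.tan(t)*v/rr,-np.ones_like(t)],-1)*d[...,None]
C=P@att(im).T+np.array(im["eye"])
m=(d>0)&(abs(C[...,0]-.545)<.035)&(abs(C[...,1]+.35)<.16)&(C[...,2]>.058)&(C[...,2]<.072)
Q=C[m];print(len(Q),Q.mean(0));dd=Q[:,:2]-Q[:,:2].mean(0);s=np.linalg.svd(dd,full_matrices=False)[2][0];s*=np.sign(s[1]);print(s,np.degrees(np.arctan2(s[1],s[0])),np.percentile(dd@s,[0,1,99,100]),cv2.minAreaRect((Q[:,:2]*1000).astype(np.float32)))
E
```

```text
t: 2.55
position: [0.5502, -0.3509, 0.1912]
ee_rot: [0.0, 0.994, 0.112, 0.0]
contact_force: [0.0, -1.0, 0.1]
finger_gap: 0.0514
gripper_force: 0.0
t: 3.65
position: [0.5486, -0.3523, 0.1911]
ee_rot: [-0.0, 0.676, 0.737, 0.0]
contact_force: [0.4, -0.2, -0.1]
finger_gap: 0.0515
gripper_force: 0.0
[ 0.5486 -0.3523  0.1911] [[-0.087  0.996 -0.   ]
 [ 0.996  0.087  0.   ]
 [ 0.    -0.    -1.   ]] [ 0.9014  0.6383 -0.6561  1.4778  0.4064  1.1644  0.2662]
[ 0.5424 -0.2716  0.3325] [ 0.9863 -0.1589 -0.0062  0.043 ] [[325.1923   0.     278.7165]
 [  0.     325.1923 211.5624]
 [  0.       0.       1.    ]]
hook 0.89 [513.1, 6.4] [ 0.7685 -0.1233  0.055 ]
hook 0.56 [277.2, 204.6] [ 0.5481 -0.3567  0.055 ]
rest 0.98 [27.2, 147.0] [ 0.2236 -0.3227  0.    ]
rest 0.74 [143.1, 147.8] [ 0.3986 -0.3215  0.    ]
rest 0.57 [279.4, 189.6] [ 0.5501 -0.3569  0.    ]
0.9959991496598639
3242 [ 0.5487 -0.349   0.0629]
[-0.0623  0.9981] 93.57130401612646 [-0.0583 -0.0564  0.0951  0.1113] ((547.3313598632812, -322.50982666015625), (48.87454605102539, 169.58094787597656), 3.411628484725952)
```

View pics/w1.png

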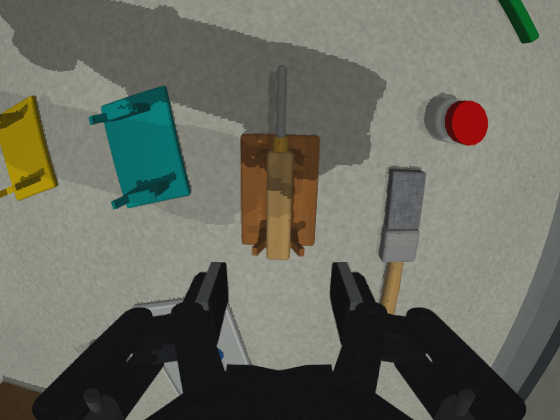

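The wrist view shows the brown rest with its hook between the fingers (handle 280,205), lined up with the tool to about 1°. Next I descend and grip.

```bash
python3 -m crank '[[[0,0,0.003,-0.05,0,0,-0.2],[0,0,0,0,0,0.35,-0.2],[0,0,0,0,0,0.35,-0.2],[0,0,0,0,0,0.35,-0.2],[0,0,0,0,0,0.25,-0.2],[0,0,0,0,0,0.15,-0.2],[0,0,0,0,0,0.1,-0.2],[0,0,0,0,0,0,-0.2],[0,0,0,0,0,0,0.2],[0,0,0,0,0,0,1],[0,0,0,0,0,0,1],[0,0,0,0,0,0,1],[0,0,0,0,0,0,1],[0,0,0,0,0,0,1],[0,0,0,0,0,0,1]]]' 80
```

```text
t: 5.35
position: [0.5501, -0.3573, 0.0379]
ee_rot: [0.001, 0.683, 0.73, 0.0]
contact_force: [-0.1, 1.2, 6.5]
finger_gap: 0.0209
gripper_force: 78.8
```

```bash
python3 -m crank '[[[0,0,0,0,0,-0.05,1],[0,0,0,0,0,-0.15,1],[0,0,0,0,0,-0.25,1],[0,0,0,0,0,-0.25,1],[0,0,0,0,0,-0.2,1],[0,0,0.0122,0,0,-0.1,1],[0,0,0.0122,0.2,0.02,0,1],[0,0,0,0.35,0.04,0,1],[0,0,0,0.4,0.04,0,1],[0,0,0,0.4,0.04,0,1],[0,0,0,0.4,0.04,0,1],[0,0,0,0.4,0.04,0,1],[0,0,0,0.4,0.04,0,1],[0,0,0,0.4,0.05,0,1],[0,0,0,0.3,0.04,0,1],[0,0,0,0.15,0.03,0,1],[0,0,0,0,0,0,1],[0,0,0,0,0,0,1]]]'
cat >> h.py <<'E'
def wz(im,px,z):
    K=np.array(im["camera_matrix"]);x,y=px[0]-K[0,2],px[1]-K[1,2];rr=np.hypot(x,y);t=rr/K[0,0]
    d=att(im)@np.array([np.sin(t)*x/rr,-np.sin(t)*y/rr,-np.cos(t)]);e=np.array(im["eye"]);return e+d*(z-e[2])/d[2]
E
python3 - <<'E'
from h import *
np.set_printoptions(precision=4,suppress=True)
p,r=tool();X=r.as_matrix()[:,0];print(p,X,get_obs()["finger_gap"])
o=p+[0,0,.017];print("exp tip",o+.12*X-[0,0,.04])
for c in("wrist","top","scene"):
    im=get_image(c);cv2.imwrite(f"pics/{c}2.png",im["color"]);f=wz if c=="wrist" else at_z
    for n,z in(("tray_ring",.018),("hook_tip",o[2]-.04),("snowman1",.004),("house1",.004)):
        for q in pinpoint(c,n)[:3]: print(c,n,round(q["p"],2),np.round(q["pixel"]),f(im,q["pixel"],z))
E
```

```text
t: 7.15
position: [0.6148, -0.0231, 0.1364]
ee_rot: [0.0, 0.737, 0.675, -0.001]
contact_force: [-0.4, -0.7, -1.3]
finger_gap: 0.0206
gripper_force: 78.2
[ 0.6148 -0.0231  0.1364] [ 0.0876  0.9962 -0.0015] 0.020647518068324783
exp tip [0.6253 0.0965 0.1133]
wrist tray_ring 0.6 [286.  17.] [0.6345 0.1306 0.018 ]
wrist hook_tip 0.94 [433. 144.] [0.705  0.0348 0.1134]
top tray_ring 0.49 [264. 180.] [0.6271 0.1391 0.018 ]
top hook_tip 0.5 [278. 178.] [0.6153 0.0881 0.1134]
top snowman1 0.4 [312. 173.] [ 0.6529 -0.0326  0.004 ]
top house1 0.66 [404. 204.] [ 0.5405 -0.3544  0.004 ]
scene tray_ring 0.83 [318. 224.] [0.6375 0.1231 0.018 ]
scene hook_tip 0.64 [328. 263.] [ 0.7818 -0.0075  0.1134]
scene hook_tip 0.57 [313. 213.] [0.6237 0.1013 0.1134]
scene snowman1 0.28 [308. 191.] [0.5127 0.2088 0.004 ]
```

View pics/wrist2.png

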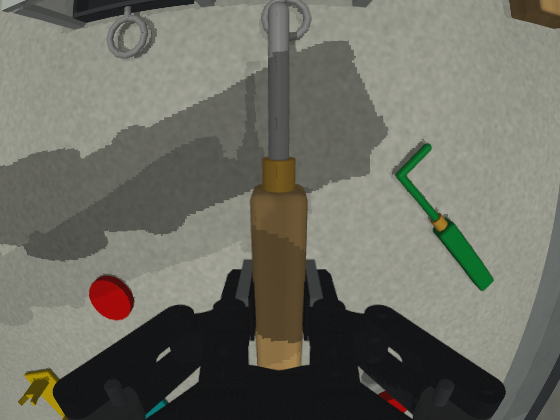

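The wrist view shows the rod end right by the snowmen's ring at (286,18), and the ring sits about 6 mm to tool +y. I'll move over it and partway down, then check.

```bash
python3 -m crank '[[[0,0,0,0.1,0.02,0,1],[0,0,0,0.15,0.02,0,1],[0,0,0,0.1,0.015,0,1],[0,0,0,0,0,0.15,1],[0,0,0,0,0,0.25,1],[0,0,0,0,0,0.2,1],[0,0,0,0,0,0.15,1],[0,0,0,0,0,0.05,1],[0,0,0,0,0,0,1],[0,0,0,0,0,0,1]]]'
python3 - <<'E'
from h import *
np.set_printoptions(precision=4,suppress=True)
p,r=tool();X=r.as_matrix()[:,0];print(p,X)
o=p+[0,0,.017];print("exp tip",o+.12*X-[0,0,.04])
I=[]
for c,(u,v) in(("wrist",(280,50)),("scene",(318,220))):
    im=get_image(c);f=wz if c=="wrist" else at_z
    for n,z in(("tray_ring",.018),("hook_tip",o[2]-.04)):
        for q in pinpoint(c,n)[:2]: print(c,n,round(q["p"],2),np.round(q["pixel"],1),f(im,q["pixel"],z))
    a=im["color"][max(v-50,0):v+50,u-65:u+65];I.append(cv2.resize(a,(520,300 if 0 else 400*a.shape[0]//100),interpolation=cv2.INTER_CUBIC))
s=np.vstack([cv2.resize(i,(390,300)) for i in I]);cv2.imwrite("pics/c3.png",s)
E
```

```text
t: 8.9
position: [0.6241, 0.0135, 0.0571]
ee_rot: [0.0, 0.737, 0.676, 0.001]
contact_force: [0.6, -0.7, -1.0]
finger_gap: 0.0209
gripper_force: 78.3
[0.6241 0.0135 0.0571] [0.0863 0.9963 0.0004]
exp tip [0.6344 0.1331 0.0341]
wrist hook_tip 0.56 [281.5 292.3] [ 0.6242 -0.0105  0.0341]
wrist hook_tip 0.55 [465.6 212.7] [0.7388 0.0295 0.0341]
scene tray_ring 0.53 [319.2 220.8] [0.6307 0.1351 0.018 ]
scene hook_tip 0.81 [330.1 264.9] [0.7718 0.0228 0.0341]
scene hook_tip 0.69 [320.4 220.6] [0.6383 0.1312 0.0341]
```

View pics/c3.png

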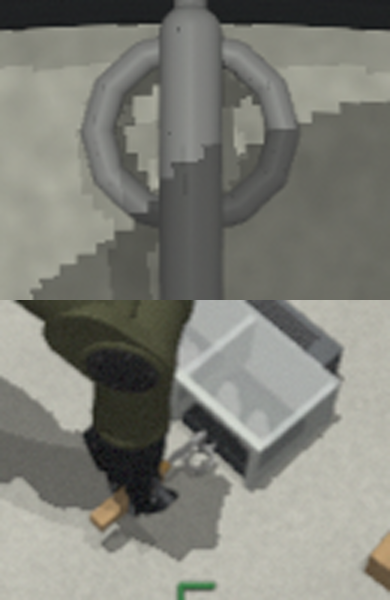

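The rod is laterally centred on the ring. I'll check the distance along the tool axis and then descend.

```bash
python3 - <<'E'
from h import *
p,r=tool();im=get_image("wrist")
for px in((278.3,43.5),(278.3,75),(278.3,12)): print(r.inv().apply(wz(im,px,.018)-p))
print("rod bend",r.inv().apply(wz(im,(278.3,3),.078)-p))
print("rod end",r.inv().apply(wz(im,(278.3,3),.074)-p))
E
python3 -m crank '[[[0,0,0,0,0,0.1,1],[0,0,0,0,0,0.08,1],[0,0,0,0,0,0.05,1],[0,0,0,0,0,0.02,1],[0,0,0,0,0,0,1],[0,0,0,0,0,0,1]]]'
```

```text
[0.1170009  0.00034754 0.03886334]
[0.09913516 0.00034332 0.0388625 ]
[0.13557223 0.00035047 0.03886421]
rod bend [ 0.12110054  0.00050354 -0.02113635]
rod end [ 0.12243146  0.00049337 -0.0171363 ]
t: 9.85
position: [0.6236, 0.0132, 0.0313]
ee_rot: [-0.0, 0.737, 0.676, 0.0]
contact_force: [0.3, -0.0, -0.4]
finger_gap: 0.0206
gripper_force: 78.3
```

```bash
python3 -m crank '[[[0,0,0,-0.03,0,0,1],[0,0,0,-0.03,0,0,1],[0,0,0,-0.02,0,0,1],[0,0,0,-0.01,0,0,1],[0,0,0,-0.01,0,0,1],[0,0,0,-0.01,0,0,1],[0,0,0,-0.01,0,0,1],[0,0,0,-0.01,0,0,1],[0,0,0,-0.015,0,0,1],[0,0,0,-0.02,0,0,1],[0,0,0,-0.025,0,0,1],[0,0,0,-0.03,0,0,1],[0,0,0,-0.03,0,0,1],[0,0,0,-0.03,0,0,1]]]'
python3 -m crank '[[[0,0,0,-0.03,0,0,1],[0,0,0,-0.035,0,0,1],[0,0,0,-0.035,0,0,1],[0,0,0,-0.035,0,0,1],[0,0,0,-0.035,0,0,1],[0,0,0,-0.035,0,0,1],[0,0,0,-0.035,0,0,1],[0,0,0,-0.03,0,0,1],[0,0,0,-0.02,0,0,1],[0,0,0,-0.01,0,0,1],[0,0,0,0,0,0,1]]]'
python3 - <<'E'
from h import *
np.set_printoptions(precision=4,suppress=True)
p,r=tool();print(p,get_obs()["contact_force"])
I=[]
for c,(u,v) in(("top",(270,190)),("scene",(318,220))):
    im=get_image(c)
    for n,z in(("tray_ring",.018),("snowman1",.004),("tray_back_l",0),("tray_back_r",0)):
        for q in pinpoint(c,n)[:2]: print(c,n,round(q["p"],2),np.round(q["pixel"],1),at_z(im,q["pixel"],z))
    I.append(cv2.resize(im["color"][v-60:v+60,u-80:u+80],(400,300),interpolation=cv2.INTER_CUBIC))
cv2.imwrite("pics/c4.png",np.vstack(I))
E
```

```text
t: 11.25
position: [0.621, -0.0151, 0.0313]
ee_rot: [-0.0, 0.737, 0.676, 0.0]
contact_force: [0.5, 1.6, -0.8]
finger_gap: 0.0206
gripper_force: 78.2
t: 12.35
position: [0.6184, -0.045, 0.0313]
ee_rot: [0.0, 0.737, 0.676, -0.0]
contact_force: [0.1, 1.1, -0.4]
finger_gap: 0.0206
gripper_force: 78.2
[ 0.6184 -0.045   0.0313] [ 0.1035  1.0761 -0.3614]
top tray_ring 0.69 [277.7 180.2] [0.6245 0.0894 0.018 ]
top snowman1 0.41 [260.2 173. ] [0.6532 0.1512 0.004 ]
top snowman1 0.35 [258.4 186.7] [0.6041 0.1575 0.004 ]
scene tray_ring 0.57 [311.  230.4] [0.6341 0.086  0.018 ]
scene tray_ring 0.32 [310.5 187.5] [0.5157 0.2216 0.018 ]
scene snowman1 0.64 [322.2 198.9] [0.5752 0.2198 0.004 ]
scene snowman1 0.51 [327.8 224.5] [0.6592 0.1506 0.004 ]
scene tray_back_l 0.84 [342.8 220.5] [0.6879 0.2015 0.    ]
scene tray_back_l 0.77 [324.3 202.7] [0.5901 0.2144 0.    ]
scene tray_back_r 0.84 [342.8 220.5] [0.6879 0.2015 0.    ]
scene tray_back_r 0.77 [324.3 202.7] [0.5901 0.2144 0.    ]
```

View pics/c4.png

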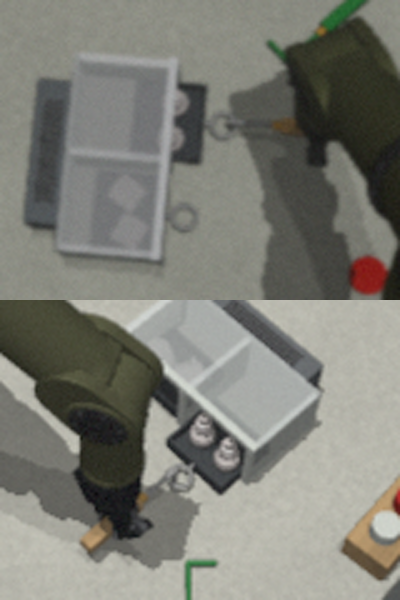

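The tray is sliding out straight, with both snowmen upright (scene crop 200,430 and 228,453). I'll pull about 92 mm further.

```bash
python3 -m crank '[[[0,0,0,-0.01,0,0,1],[0,0,0,-0.02,0,0,1],[0,0,0,-0.03,0,0,1],[0,0,0,-0.04,0,0,1],[0,0,0,-0.05,0,0,1],[0,0,0,-0.05,0,0,1],[0,0,0,-0.05,0,0,1],[0,0,0,-0.05,0,0,1],[0,0,0,-0.05,0,0,1],[0,0,0,-0.05,0,0,1],[0,0,0,-0.05,0,0,1],[0,0,0,-0.05,0,0,1],[0,0,0,-0.05,0,0,1],[0,0,0,-0.05,0,0,1],[0,0,0,-0.05,0,0,1],[0,0,0,-0.05,0,0,1],[0,0,0,-0.05,0,0,1],[0,0,0,-0.05,0,0,1],[0,0,0,-0.05,0,0,1],[0,0,0,-0.04,0,0,1]]]'
python3 -m crank '[[[0,0,0,-0.03,0,0,1],[0,0,0,-0.02,0,0,1],[0,0,0,-0.01,0,0,1],[0,0,0,0,0,0,1],[0,0,0,0.04,0,0,1],[0,0,0,0.04,0,0,1],[0,0,0,0,0,0,1]]]'
python3 - <<'E'
from h import *
np.set_printoptions(precision=4,suppress=True)
p,r=tool();print(p,get_obs()["contact_force"])
I=[]
for c,(u,v) in(("top",(280,190)),("scene",(318,230))):
    im=get_image(c)
    for n,z in(("tray_ring",.018),("tray_back_l",0),("tray_back_r",0)):
        for q in pinpoint(c,n)[:2]: print(c,n,round(q["p"],2),np.round(q["pixel"],1),at_z(im,q["pixel"],z))
    I.append(cv2.resize(im["color"][v-60:v+60,u-80:u+80],(400,300),interpolation=cv2.INTER_CUBIC))
cv2.imwrite("pics/c5.png",np.vstack(I))
E
```

```text
t: 14.85
position: [0.6107, -0.1339, 0.0313]
ee_rot: [0.0, 0.737, 0.676, -0.0]
contact_force: [0.0, 3.2, 0.1]
finger_gap: 0.0208
gripper_force: 78.2
t: 15.55
position: [0.6111, -0.1304, 0.0314]
ee_rot: [-0.0, 0.737, 0.676, 0.0]
contact_force: [-0.7, -0.3, -1.4]
finger_gap: 0.0205
gripper_force: 78.2
[ 0.6111 -0.1304  0.0314] [-0.7128 -0.318  -1.3561]
top tray_ring 0.75 [304.5 182.1] [ 0.6176 -0.0044  0.018 ]
top tray_ring 0.61 [260.4 196.6] [0.5665 0.1498 0.018 ]
top tray_back_l 0.85 [275.3 164.7] [0.6839 0.0979 0.    ]
top tray_back_l 0.8 [270.2 196.2] [0.5707 0.116  0.    ]
top tray_back_r 0.85 [275.3 164.7] [0.6839 0.0979 0.    ]
top tray_back_r 0.8 [270.2 196.2] [0.5707 0.116  0.    ]
scene tray_ring 0.89 [290.7 247.9] [ 0.6263 -0.0132  0.018 ]
scene tray_back_l 0.92 [325.8 233.3] [0.6754 0.1202 0.    ]
scene tray_back_l 0.79 [306. 219.] [0.5849 0.1169 0.    ]
scene tray_back_r 0.92 [325.8 233.3] [0.6754 0.1202 0.    ]
scene tray_back_r 0.79 [306. 219.] [0.5849 0.1169 0.    ]
```

View pics/c5.png

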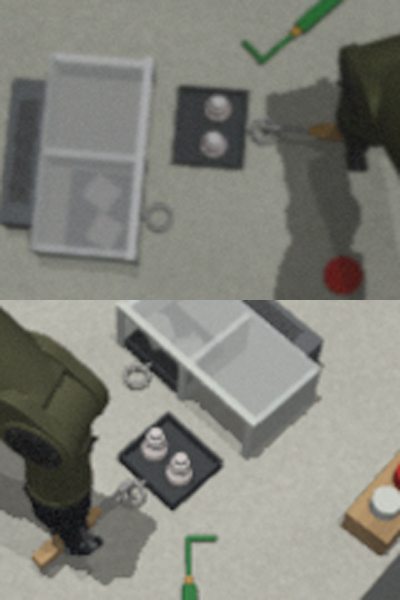

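The tray is fully out (rear at y≈0.116, hood front at ≈0.15) and both snowmen are standing. Next I unhook straight up and go back above the rest.

```bash
python3 -m crank '[[[0,0,0,0.04,0,0,1],[0,0,0,0,0,0,1],[0,0,0,0,0,-0.05,1],[0,0,0,0,0,-0.1,1],[0,0,0,0,0,-0.2,1],[0,0,0,0,0,-0.3,1],[0,0,0,0,0,-0.35,1],[0,0,-0.0122,-0.1,-0.03,0,1],[0,0,-0.0122,-0.2,-0.06,0,1],[0,0,0,-0.3,-0.1,0,1],[0,0,0,-0.4,-0.14,0,1],[0,0,0,-0.4,-0.14,0,1],[0,0,0,-0.4,-0.14,0,1],[0,0,0,-0.3,-0.1,0,1],[0,0,0,-0.15,-0.05,0,1],[0,0,0,0,0,0,1],[0,0,0,0,0,0,1]]]'
python3 - <<'E'
from h import *
np.set_printoptions(precision=4,suppress=True)
ps=[]
for i in range(4): p,r=tool();ps.append(p);im=get_image("top" if i%2 else "wrist")
p=np.mean(ps,0);M=r.as_matrix();print(p,np.degrees(np.arctan2(M[1,0],M[0,0])),M[2])
print(r.inv().apply(np.array([.5501,-.3573,.0379])-p)*10)
cv2.imwrite("pics/w6.png",get_image("wrist")["color"])
E
```

```text
t: 17.65
position: [0.5482, -0.3541, 0.1318]
ee_rot: [-0.0, 0.683, 0.731, 0.001]
contact_force: [0.3, 0.3, -0.7]
finger_gap: 0.0206
gripper_force: 78.3
[ 0.5485 -0.3535  0.1317] 94.02577722929522 [ 0.0009  0.0008 -1.    ]
[-0.0398  0.0129  0.9385]
```

View pics/w6.png

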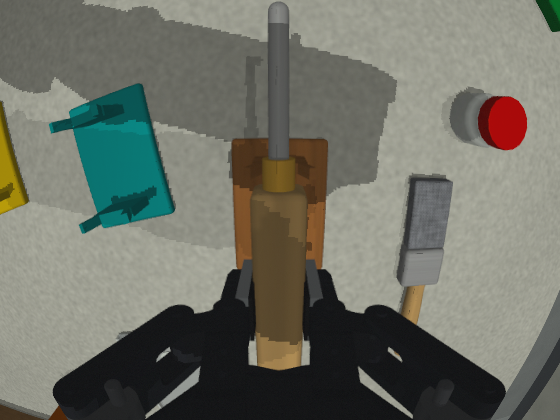

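Hook and rest line up in the wrist view (handle 279, rest centre about 280). I'll lower it.

```bash
python3 -m crank '[[[0,0,0,-0.04,0.013,0,1],[0,0,0,0,0,0.2,1],[0,0,0,0,0,0.25,1],[0,0,0,0,0,0.2,1],[0,0,0,0,0,0.1,1],[0,0,0,0,0,0.06,1],[0,0,0,0,0,0.05,1],[0,0,0,0,0,0.04,1],[0,0,0,0,0,0.02,1],[0,0,0,0,0,0,1],[0,0,0,0,0,0,1]]]'
```

```text
t: 19.0
position: [0.5492, -0.3601, 0.0397]
ee_rot: [0.0, 0.683, 0.73, 0.0]
contact_force: [0.5, -0.4, -1.1]
finger_gap: 0.0205
gripper_force: 78.3
```

```bash
python3 -m crank '[[[0,0,0,0.02,0,0,1],[0,0,0,0,0,0.01,1],[0,0,0,0,0,0.01,1],[0,0,0,0,0,0,1],[0,0,0,0,0,0,1]]]'
```

```text
t: 19.5
position: [0.549, -0.3578, 0.0379]
ee_rot: [0.0, 0.683, 0.73, 0.0]
contact_force: [-1.7, 0.6, 5.5]
finger_gap: 0.0207
gripper_force: 79.1
```

```bash
python3 -m crank '[[[0,0,0,0,0,0,0.4],[0,0,0,0,0,0,0.3],[0,0,0,0,0,0,0.1],[0,0,0,0,0,0,-0.2],[0,0,0,0,0,0,-0.2],[0,0,0,0,0,0,-0.2],[0,0,0,0,0,-0.1,-0.2],[0,0,0,0,0,-0.2,-0.2],[0,0,0,0,0,-0.3,-0.2],[0,0,0,0,0,-0.4,-0.2],[0,0,0,0,0,-0.4,-0.2],[0,0,0,-0.3,0,0,-0.2],[0,0,0,-0.3,0,0,-0.2],[0,0,0,0,0,0,-0.2],[0,0,0,0,0,0,-0.2]]]' 20
python3 - <<'E'
from h import *
im=get_image("wrist");a=cv2.resize(im["color"],(400,300))
s=get_image("scene")["color"];b=cv2.resize(s[150:330,150:390],(400,300),interpolation=cv2.INTER_CUBIC)
cv2.imwrite("pics/f.png",np.vstack([a,b]))
d=im["range_z"]
K=np.array(im["camera_matrix"]);h,w=d.shape;u,v=np.meshgrid(np.arange(w)-K[0,2],np.arange(h)-K[1,2]);rr=np.hypot(u,v)+1e-9;t=rr/K[0,0]
C=(np.stack([np.tan(t)*u/rr,-np.tan(t)*v/rr,-np.ones_like(t)],-1)*d[...,None])@att(im).T+np.array(im["eye"])
m=(d>0)&(abs(C[...,0]-.545)<.035)&(abs(C[...,1]+.35)<.16)&(C[...,2]>.058)&(C[...,2]<.072)
Q=C[m];print(len(Q),Q.mean(0),cv2.minAreaRect((Q[:,:2]*1000).astype(np.float32)))
E
```

```text
t: 21.0
position: [0.5525, -0.4183, 0.1775]
ee_rot: [-0.0, 0.684, 0.73, 0.0]
contact_force: [0.5, 0.2, 0.5]
finger_gap: 0.051
gripper_force: 0.0
3991 [ 0.54896367 -0.35232695  0.06301473] ((547.3095703125, -327.6789245605469), (48.5361442565918, 159.5744171142578), 3.8535380363464355)
```

View pics/f.png

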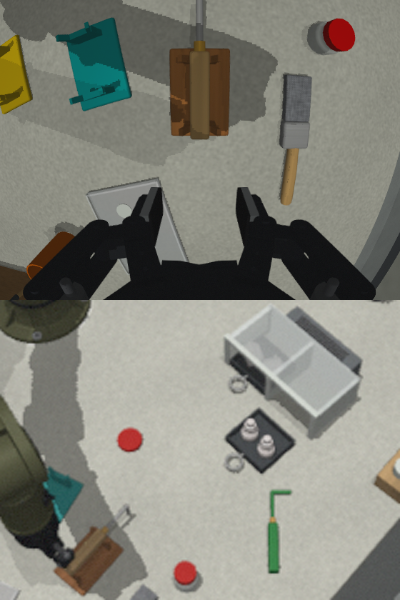

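The hook lies in its rest with the same axis and height as before. The tray is out with both snowmen standing, and the house tray and the other things are undisturbed, so I'm handing in.

```bash
python3 -c "from workcell import close_job;print(close_job())"
```

```text
the job is handed in; nothing more can be done
None
```

The job is handed in after about 21 s: the snowmen's tray is fully out of the hood with both figures standing, the house tray is still in the hood, and the hook is back in its rest.

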